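Clamp the copper pot and hold the index pin out

ROBOT

A 6-joint arm with a two-finger parallel gripper is mounted at the origin on the work surface. World frame = base frame: x ahead of the robot, y to its left, z up, the work surface at z = 0. Lengths are in m, angles in rad, forces in N, time in s.
With the tool pointing down it reaches from about 0.4 to 0.825 m from the base axis. Payload 7 kg.
Tool frame: the origin (TCP) lies midway between the tips of the shut fingers; the grasp point (between the pads) lies 19 mm behind it; z points along the fingers, x is the direction in which the jaws open and shut, and the axes are right-handed (so a half turn about z gives the same grasp; the last joint's range is limited). The gripper opens to 88 mm and grips with 3 to 60 N. Pads are 19 mm wide; open, the fingers measure 130 mm over their backs; the gripper's body (78 mm by 193 mm) begins 47 mm behind the grasp point.
Start: joints at [1.4, 0.359, 0.012, 0, -1.224, -0.288], TCP at [0.299, 0.605, 0.227] pointing down, gripper open.
Joint ranges: [-3.07, 3.07], [-1.43, 2.12], [-1.02, 1.25], [-3.03, 1.67], [-3.05, -0], [-3.03, 3.03]. Speed limits (rad/s): [2.39, 2.39, 3.01, 3.14, 3.14, 3.14].

INTERFACE

Orientations are given as [roll, pitch, yaw] about the fixed x, y, z axes, in that order (R = Rz(yaw) Ry(pitch) Rx(roll)).
In Python, from station import arm, viewer, ticket gives the robot as it stands. The module is installed in compiled form; this text tells all that it offers.
- The arm moves only by the tool step_arm, never from a script. Its argument "targets" is a list of rows, each a list of 3 entries, a list of its own where there are three numbers: the shift along the tool's x, y, z in m, then the turn, a rotation vector about the tool's x, y, z in degrees, then the opening, from -1 (shut) to 1 (fully open), so that 0 is half open. A call has exactly 8 rows; each row shifts and turns the commanded pose from where the row before left it, along the tool's axes as they then stand; what a row does not reach is not made up. A row lasts 1/10 s, in which the tool goes at most 50 mm and 8.59 degrees, less where a joint would pass 70% of its speed; a pose out of reach is approached as far as the arm can. A call is refused whole if a number of a shift passes 0.05 or a number of a turn 8.59, either way. A call with a gripper value outside its range is refused whole. The fingers move at their own pace and stop on an object; "grip_force" is the grip in N (left out, the last holds). Time passes only in rows, so rows that do not move let the fingers close, or fill a call up. It gives the time, the measured TCP pose, the force and the opening at its end, in the units of the state.
- arm.get_state(): the state, without advancing time (a new reading comes with each control period).
- viewer.grab_frame(name): name is "scene" or "top" or "wrist"; returns (picture, depth): 420x560x3 uint8, red, green, blue; 420x560 float32, m along the optical axis (not along the pixel's ray), 0 where there is no reading.
- viewer.calibration(name): a dict with "fov_y" (degrees; the focal length in pixels is half the picture's height over the tangent of half this angle, whatever the lens; pixels are square), "cx", "cy" (the principal point, pixels), "distortion" ([k1, k2, p1, p2, k3] as OpenCV has them; the pictures are not rectified), "world_to_cam" (4x4, takes a point from world to camera coordinates); the wrist camera has in their place "tool_from_camera" (4x4, takes a point from camera to tool coordinates, whose origin is the TCP and whose axes are the tool frame's). Camera axes: x right, y up, looking along -z (the intrinsics and any distortion apply to the point x, -y, -z); pixel columns grow to the right and rows downward; lengths in m; the calibration is good to about 2 mm. A picture is of the moment at which its call begins: read the wrist's pose just before it. calibration takes no time and is no camera call.
- ticket.job_done(): hands the job in, once; it reports no verdict.
The state is a dict: "t": time; "q": joint angles; "qd": joint speeds; "joint_efforts": joint torques, N m; "eef_pos": TCP position; "ee_rot": TCP orientation; "force": force on the tool from outside, world axes, zero at the start; "moment": the same for the moment, N m; "width": finger opening in m.
Only numpy, scipy, OpenCV 4.12 (cv2) and the standard library are available. Lean on these libraries where they do the work, as an engineer would, in place of code of your own. Each camera call takes 0.05 s, during which the arm holds its last target.

TASK

The copper coffee pot is already standing in the wooden nest of the indexing table, ready for engraving. Swing the open clamp arm all the way down over the pot by its yellow handle, then pull the red-knobbed index pin fully up against its spring and finish while still holding it up with the gripper, so that a colleague can turn the table to the next hole. Leave the black-knobbed drag plunger down, the pot in its nest, and the other things on the bench where they are.

Things in the scene. Friction and masses are not known exactly. Their poses are not given: they have to be found in the camera images.
- fixture: indexing table bolted to the bench: green base plate 300 x 250 x 18 mm, on it a steel disc 240 mm across whose top is 38 mm above the bench, with a ring of holes. Origin on the bench under the disc's centre; +x points from the disc's centre to the clamp's hinge post (away from the robot, up to 0.35 rad off), +z up. The post and its ears reach 145 mm above the bench.
- pot: copper coffee pot, 72 mm across, 78 mm tall, with a thin brass handle that rises outwards along its own +y to 118 mm from its axis and 134 mm above its foot; loose, stands in a wooden ring (92 mm across, 10 mm high) at the centre of the disc, its rim 116 mm above the bench. Origin at the centre of its underside.
- clamp (a joint): angle of the clamp arm about its level hinge, rad: 0 is fully down over the pot (a hard stop, the rubber pad then about 1 mm over the rim), it grows as the arm rises, up to 1.7. The arm is an aluminium bar 16 mm wide and 165 mm long, with a rubber pad 68 mm across under it. A stiff hinge (about 0.4 N m) holds it at any angle.
- clamp_hinge (a point): point on the clamp's hinge axis, in the middle plane of the arm, 130 mm above the bench. The axis is the fixture's y.
- clamp_handle (a point): middle of the yellow round handle, a bar 16 mm across and 66 mm long lying along the fixture's y (always level) and sticking out sideways on the fixture's -y side of the arm's free end; it is 150 mm from the hinge axis and 72 mm to the side of the arm's middle. It stays parallel to the hinge axis as the arm swings; when down it is 130 mm above the bench, 40 mm from the disc's centre line on the robot's side (fixture x = -40 mm, y = -72 mm).
- index_pin (a joint): lift of the red-knobbed index pin, m: 0 seated in its hole in the disc, 0.015 fully up (stop); its tip clears the disc at 0.008. It slides straight up; a spring pulls it back with 6 N at 0 rising to 12 N at 0.015.
- index_knob (a point): centre of the red knob, an upright cylinder 24 mm across, 28 mm tall; seated, the centre is 86 mm above the bench. Right under it a brass collar (18 mm across) on the bracket. It stands at the front of the disc, 94 mm towards the robot from the disc's centre and 54 mm to the left or right (along the fixture's y); the black knob takes the other place.
- index_block: dark steel bracket carrying the red-knobbed pin, fixed, 30 mm wide, its arm 64 mm above the bench; its foot, 22 mm thick, centred 41 mm from the pin on the robot's side, rises to 80 mm. Origin straight below the pin, 18 mm above the bench.
- drag_pin (a joint): lift of the black-knobbed drag plunger, m: 0 down, 0.015 up. Same size and spring as the index pin. To be left down.
- drag_knob (a point): centre of the black knob, same size and height as the red one.
- small_pot: loose bystander: smaller copper pot, 64 mm across, 62 mm tall, brass handle along its +y; origin at the centre of its underside.
- bowl: loose bystander: steel bowl, 120 mm across, 45 mm tall; origin at the centre of its underside.
- flask: loose bystander: silvery long-necked flask, 80 mm across, 158 mm tall; origin at the centre of its underside.
- hammer: loose bystander: hammer lying on the bench; origin on its underside.
- lid: loose bystander: flat copper lid with a small knob, 60 mm across, 28 mm tall; origin at the centre of its underside.
Mind the look-alikes: they are no part of the job. What is shaped like the pot but blue is not meant.

How it is judged:
On the way, in this order (a step that is already met when the one before it is completed fails the run):
1. the clamp arm is fully down (value of joint clamp below 0.06 rad), for 0.2 s.
2. the index pin is pulled fully up (value of joint clamp below 0.06 rad and value of joint index_pin above 0.012 m), for 0.5 s.
At the end, for the whole second after the job is handed in: Clamp within 0.06 rad of its stop, index pin held at least 12 of its 15 mm up by the fingers (over 3 N), drag plunger under 5 mm, pot in its nest (moved under 15 mm, tilted under 0.15 rad), loose bench things moved under 40 mm (all of step 2 and contact force between index_block and the fingers above 3 N and value of joint drag_pin below 0.005 m and distance of pot from where it was at the start of the episode below 0.015 m and angle between pot's own z axis and vertical below 0.15 rad and distance of each of small_pot, bowl, flask, hammer, lid from where it was at the start of the episode below 0.04 m); the arm keeps its last pose, push and grip.
It fails at once if the index pin is pulled before the clamp is down (value of joint clamp above 0.12 rad and value of joint index_pin above 0.006 m).
It fails at once if the drag plunger is pulled (value of joint drag_pin above 0.005 m).
It fails at once if the pot is knocked out of its nest or tipped (distance of pot from where it was at the start of the episode above 0.02 m or angle between pot's own z axis and vertical above 0.25 rad).
It fails at once if a loose thing on the bench is disturbed (distance of any of small_pot, bowl, flask, hammer, lid from where it was at the start of the episode above 0.04 m).
It also fails if it takes over 48 s, if anything falls off the work surface, if the arm or the gripper's body presses on something with over 40 N, if the wrist force passes 120 N, or if a joint passes its speed limit or range.

## Working session

There is one attempt and no reset: what is moved stays moved. The work goes in short steps, Python scripts to look and compute and a tool call to move; the robot and the scene stay as the last step left them, time stands still between calls to the robot, and variables do not carry over. Pictures are saved under pics/ and viewed, and the job is handed in when it is done.

Besides the shell and the picture viewer there is one more tool, called by a JSON object that holds its "method" and its "body", one argument or row to a line. step_arm: Moves the arm, as the interface text tells. Its arguments: {"type":"object","properties":{"targets":{"type":"array"},"grip_force":{"type":"number"}},"required":["targets"]}

```bash
mkdir -p pics; cat > h.py <<'E'
from station import arm, viewer, ticket
import numpy as np, cv2
from scipy.spatial.transform import Rotation as R
def intr(c):
    f=210/np.tan(np.radians(c['fov_y'])/2)
    return np.array([[f,0,c['cx']],[0,f,c['cy']],[0,0,1.]]), np.array(c['distortion'],float)
def w2c(name,c,s):
    if name!='wrist': return np.array(c['world_to_cam'])
    T=np.eye(4);T[:3,:3]=R.from_euler('xyz',s['ee_rot']).as_matrix();T[:3,3]=s['eef_pos']
    return np.linalg.inv(T@np.array(c['tool_from_camera']))
def grab(name,fn=None):
    s=arm.get_state(); im,d=viewer.grab_frame(name); c=viewer.calibration(name)
    if fn: cv2.imwrite('pics/'+fn,im[:,:,::-1])
    np.savez('pics/'+name+'.npz',im=im,d=d,W=w2c(name,c,s))
    return im,d,c,w2c(name,c,s)
def cloud(d,c,W):
    K,D=intr(c); v,u=np.indices(d.shape)
    p=cv2.undistortPoints(np.stack([u,v],-1).reshape(-1,1,2).astype(np.float64),K,D).reshape(*d.shape,2)
    P=np.stack([p[...,0]*d,-p[...,1]*d,-d],-1)
    M=np.linalg.inv(W); return P@M[:3,:3].T+M[:3,3]
def ray_plane(uv,c,W,z):
    K,D=intr(c); p=cv2.undistortPoints(np.array(uv,float).reshape(-1,1,2),K,D).reshape(-1,2)
    M=np.linalg.inv(W); dd=np.c_[p[:,0],-p[:,1],-np.ones(len(p))]@M[:3,:3].T
    o=M[:3,3]; return o+dd*((z-o[2])/dd[:,2:])
def proj(P,c,W):
    K,D=intr(c); q=np.atleast_2d(P)@W[:3,:3].T+W[:3,3]; q=q*[1,-1,-1]
    return cv2.projectPoints(q.reshape(-1,1,3),np.zeros(3),np.zeros(3),K,D)[0].reshape(-1,2)
E
python3 - <<'E'
from h import *
s=arm.get_state(); print(s)
for n in ('scene','top','wrist'):
    im,d,c,W=grab(n,n+'0.png'); print(n,c['fov_y'],c['distortion'],np.linalg.inv(W)[:3,3].round(3),(d==0).mean())
E
```

```text
{'t': 0.0, 'q': array([ 1.40012541e+00,  3.59374052e-01,  1.10640382e-02, -3.40673702e-04,
       -1.22408977e+00, -2.88087304e-01]), 'qd': array([ 0.00241178, -0.00024054,  0.00125671,  0.00193779, -0.00212831,
       -0.00040629]), 'joint_efforts': array([ 1.68687733e-03, -5.82721066e+01,  2.93046981e+01,  6.99675232e+00,
        7.06955689e-03, -1.59748488e-04]), 'eef_pos': array([0.29873324, 0.60475703, 0.22563494]), 'ee_rot': array([-3.14144410e+00, -1.62837780e-03, -2.02967069e+00]), 'force': array([0.17428603, 0.49051268, 0.09439468]), 'moment': array([-0.08383031, -0.00877179,  0.02501124]), 'width': 0.087707920104237}
scene 42.24870780334055 [-0.18990913  0.          0.          0.          0.        ] [1.21  1.137 1.226] 0.007665816326530612
top 45.340314237302415 [0.01629016 0.         0.         0.         0.        ] [0.239 0.017 1.48 ] 0.0039880952380952385
wrist 66.95850036055222 [-0.01967267  0.          0.          0.          0.        ] [0.374 0.569 0.383] 0.0038775510204081634
```

View pics/scene0.png

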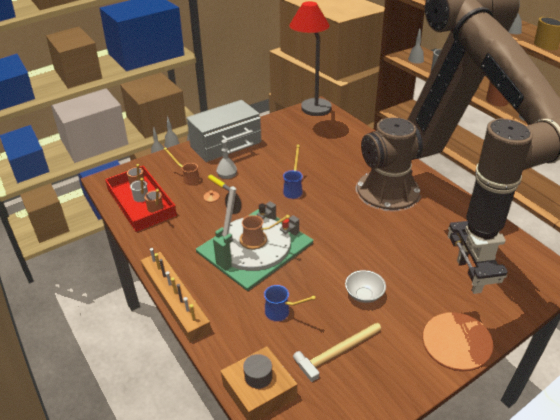

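View pics/top0.png

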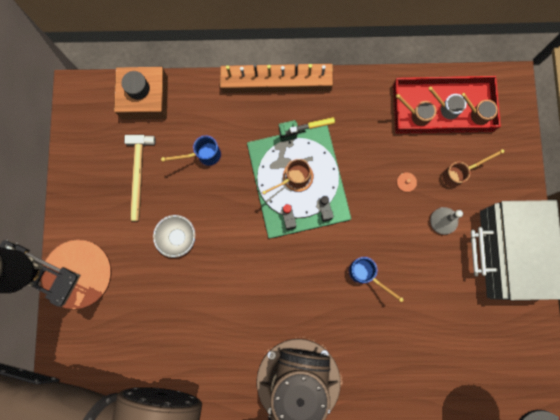

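View pics/wrist0.png

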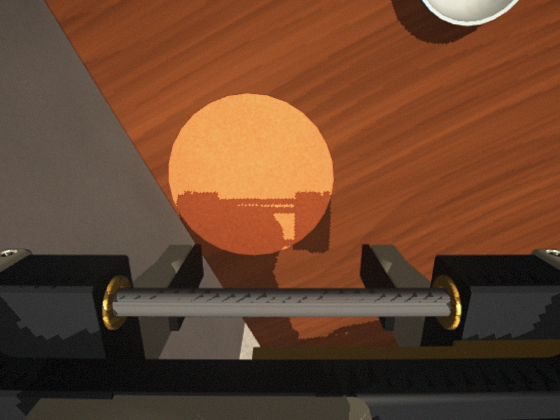

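The top view shows the disc around (298,178), the red knob at (288,212), the black knob at (324,203), the hinge post at about (289,130), and the yellow handle of the raised arm at (320,124). Next I'll measure these.

```bash
python3 - <<'E'
from h import *
for n in ('top','scene'):
    z=np.load(f'pics/{n}.npz'); im,d,W=z['im'],z['d'],z['W']; c=viewer.calibration(n)
    P=cloud(d,c,W); hsv=cv2.cvtColor(im,cv2.COLOR_RGB2HSV)
    H,S,V=[hsv[...,i].astype(int) for i in range(3)]
    box=(P[...,0]>.4)&(P[...,0]<.95)&(abs(P[...,1])<.25)
    m={'green':(H>55)&(H<90)&(S>90)&(V>40),'yellow':(H>24)&(H<34)&(S>180)&(V>120)&(P[...,2]>.1),'red':((H<4)|(H>176))&(S>200)&(V>90)&(P[...,2]>.06),
       'disc':(S<40)&(V>150)&(abs(P[...,2]-.038)<.008),
       'dark':(V<60)&(S<120)&(P[...,2]>.055)&(P[...,2]<.12)}
    print(n)
    for k,mm in m.items():
        mm=(mm&box).astype(np.uint8)
        nn,l,st,ce=cv2.connectedComponentsWithStats(mm)
        for i in range(1,nn):
            if st[i,4]>=12:
                q=P[l==i]; print(k,ce[i].round(1),st[i,4],np.median(q,0).round(3),q.min(0).round(3),q.max(0).round(3))
    mm=m['green']&box
    r=cv2.minAreaRect(P[mm][:,:2].astype(np.float32)*1000); print('green rect',r)
    mm=m['disc']&box; r=cv2.fitEllipse(cv2.convexHull((P[mm][:,:2]*1000).astype(np.float32))); print('disc',r)
    a=im[80:260,220:380] if n=='top' else im[160:290,180:330]
    cv2.imwrite(f'pics/{n}_crop.png',cv2.resize(a[:,:,::-1],None,fx=4,fy=4,interpolation=cv2.INTER_CUBIC))
E
```

```text
top
green [285.8 126.7] 70 [0.703 0.024 0.132] [ 0.679 -0.004  0.117] [0.715 0.035 0.15 ]
green [318.2 136. ] 331 [ 0.713 -0.081  0.017] [ 0.652 -0.113  0.008] [ 0.738 -0.012  0.241]
green [260.2 149.7] 391 [0.674 0.107 0.018] [0.596 0.037 0.009] [0.708 0.134 0.228]
green [305. 217.] 1176 [ 0.457 -0.03   0.018] [ 0.407 -0.157  0.006] [0.563 0.099 0.03 ]
disc [298.7 177.2] 3510 [ 0.577 -0.022  0.038] [ 0.462 -0.127  0.03 ] [0.699 0.109 0.046]
dark [287.6 136.9] 43 [0.691 0.019 0.071] [ 0.676 -0.007  0.056] [0.696 0.039 0.119]
dark [322.2 203.1] 18 [ 0.491 -0.078  0.078] [ 0.489 -0.086  0.058] [ 0.497 -0.071  0.096]
green rect ((573.48046875, -11.908615112304688), (292.4871826171875, 242.7421112060547), 12.191998481750488)
disc ((581.0406494140625, -9.7621488571167), (237.59295654296875, 238.65878295898438), 44.44949722290039)
scene
yellow [215.8 180. ] 57 [ 0.663 -0.062  0.28 ] [ 0.654 -0.096  0.275] [ 0.674 -0.033  0.285]
disc [258.8 246.9] 1520 [0.589 0.044 0.04 ] [ 0.464 -0.132  0.03 ] [0.686 0.113 0.046]
disc [268.3 222.1] 70 [ 0.494 -0.053  0.041] [ 0.47  -0.075  0.032] [ 0.518 -0.037  0.046]
dark [261.7 209.3] 15 [ 0.506 -0.073  0.088] [ 0.499 -0.078  0.078] [ 0.511 -0.067  0.098]
green rect ((600.2551879882812, 3.9826507568359375), (272.89813232421875, 188.19601440429688), 20.324552536010742)
disc ((571.6251220703125, -3.6256046295166016), (208.97679138183594, 252.98422241210938), 153.37460327148438)
```

```bash
ls pics
```

```text
scene.npz
scene0.png
scene_crop.png
top.npz
top0.png
top_crop.png
wrist.npz
wrist0.png
```

View pics/top_crop.png

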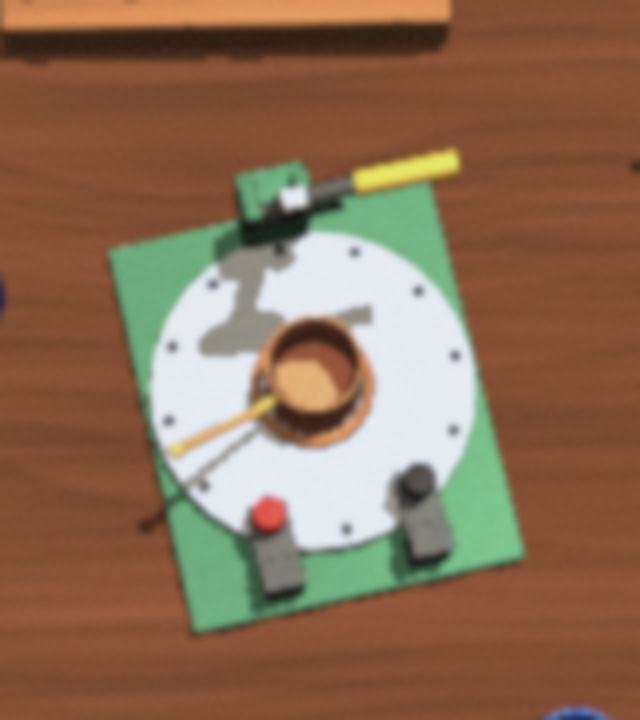

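View pics/scene_crop.png

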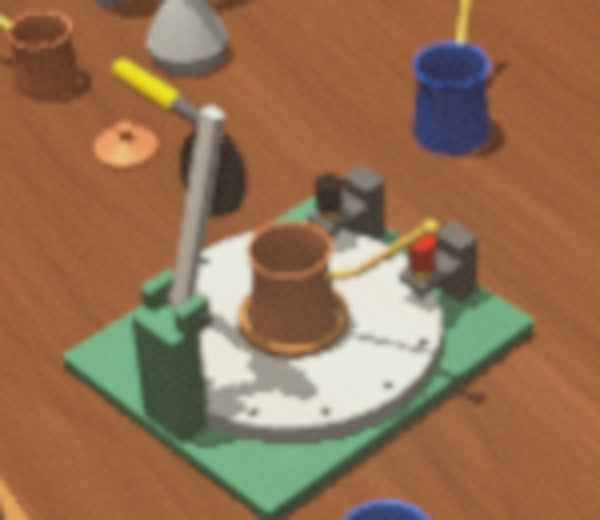

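```bash
python3 - <<'E'
from h import *
ct=viewer.calibration('top'); zt=np.load('pics/top.npz'); Wt=zt['W']
cs=viewer.calibration('scene'); zs=np.load('pics/scene.npz'); Ws=zs['W']
def tri(ut,us):
    A=[]
    pts=[]
    for uv,c,W in((ut,ct,Wt),(us,cs,Ws)):
        M=np.linalg.inv(W);o=M[:3,3];p=ray_plane([uv],c,W,0)[0];d=(p-o)/np.linalg.norm(p-o);pts.append((o,d))
    A=sum(np.eye(3)-np.outer(d,d) for o,d in pts);b=sum((np.eye(3)-np.outer(d,d))@o for o,d in pts)
    x=np.linalg.solve(A,b); return x,[np.linalg.norm(np.cross(x-o,d)) for o,d in pts]
t=lambda x,y:(220+(x-1.5)/4,80+(y-1.5)/4)
s=lambda x,y:(180+(x-1.5)/4,160+(y-1.5)/4)
fy=.213;F=np.array([[np.cos(fy),np.sin(fy)],[-np.sin(fy),np.cos(fy)]])
for n,a,b in(('pot handle tip',t(177,450),s(432,225)),('red top',t(268,510),s(425,243)),('black top',t(419,480),s(330,180)),('yel outer end',t(457,161),s(118,67)),('yel inner end',t(357,182),s(176,101)),('pot rim c',t(316,359),s(291,248))):
    x,e=tri(a,b); print(n,x.round(4),np.round(e,4),'fix',(F@(x[:2]-[.581,-.010])).round(4))
print(ray_plane([t(268,510),t(419,480)],ct,Wt,.1).round(4))
r,b=ray_plane([t(268,510),t(419,480)],ct,Wt,.1)[:,:2]; v=r-b; print('yaw from knobs',np.arctan2(-v[0],v[1]))
E
```

```text
pot handle tip [0.5072 0.0832 0.1694] [0.001 0.001] fix [-0.0524  0.1066]
red top [0.477  0.0247 0.0965] [0.0027 0.0027] fix [-0.0943  0.0559]
black top [ 0.4977 -0.0824  0.0994] [0.0006 0.0006] fix [-0.0967 -0.0532]
yel outer end [ 0.6682 -0.0995  0.2741] [0.0001 0.0001] fix [ 0.0663 -0.1059]
yel inner end [ 0.6541 -0.0358  0.2755] [0.0013 0.0013] fix [ 0.066  -0.0407]
pot rim c [ 0.5801 -0.0107  0.1157] [0.0025 0.0025] fix [-0.001  -0.0005]
[[ 0.4786  0.0229  0.1   ]
 [ 0.4981 -0.0827  0.1   ]]
yaw from knobs 0.18252143563764883
```

Both views agree with the drawing. The disc centre is (0.581, -0.010), yaw is about 0.20, and the clamp is at about 1.28 rad. The pot's handle tip ends near the red knob, at fixture (-52, 107, z 169) mm, so I'll tilt the gripper towards the robot for that grasp. First I'll lift, align the yaw and shut the fingers.

{"method": "step_arm", "body": {
  "targets": [
    [[0,0,-0.045],[0,0,0],-1],
    [[0,0,-0.045],[0,0,0],-1],
    [[0,0,-0.045],[0,0,0],-1],
    [[0,0,0],[0,0,-7.6],-1],
    [[0,0,0],[0,0,-7.6],-1],
    [[0,0,0],[0,0,-7.6],-1],
    [[0,0,0],[0,0,-7.5],-1],
    [[0,0,0],[0,0,-7.5],-1]
  ]
}}

```text
t: 0.95
eef_pos: [0.2988, 0.6051, 0.3611]
ee_rot: [3.141, -0.001, -1.364]
force: [0.0, 0.2, 0.0]
width: 0.0292
```

```bash
cat >> h.py <<'E'
FY=.20; C=np.array([.581,-.010])
def fixw(x,y,z):
    return np.array([C[0]+x*np.cos(FY)-y*np.sin(FY),C[1]+x*np.sin(FY)+y*np.cos(FY),z])
def wfix(p):
    d=np.array(p[:2])-C; return np.array([d[0]*np.cos(FY)+d[1]*np.sin(FY),-d[0]*np.sin(FY)+d[1]*np.cos(FY),p[2]])
def rep(*tgt):
    s=arm.get_state(); Rm=R.from_euler('xyz',s['ee_rot'])
    print('t',round(s['t'],2),'pos',s['eef_pos'].round(4),'fix',wfix(s['eef_pos']).round(4),'rpy',np.degrees(s['ee_rot']).round(2),'F',s['force'].round(1),'w',round(s['width'],4),'q',s['q'].round(2))
    for x in tgt: print('tool delta',Rm.inv().apply(fixw(*x)-s['eef_pos']).round(4))
E
python3 -c "
from h import *
rep((.105,-.074,.365))"
```

```text
t 0.95 pos [0.2988 0.6051 0.3611] fix [-0.1543  0.6589  0.3611] rpy [ 1.7997e+02 -3.0000e-02 -7.8180e+01] F [0.  0.2 0. ] w 0.0292 q [ 1.4   0.31  0.24 -0.   -1.5   0.38]
tool delta [ 0.7345 -0.2547 -0.0035]
```

{"method": "step_arm", "body": {
  "targets": [
    [[0.04,-0.014,0],[0,0,0],-1],
    [[0.04,-0.014,0],[0,0,0],-1],
    [[0.04,-0.014,0],[0,0,0],-1],
    [[0.04,-0.014,0],[0,0,0],-1],
    [[0.04,-0.014,0],[0,0,0],-1],
    [[0.04,-0.014,0],[0,0,0],-1],
    [[0.04,-0.014,0],[0,0,0],-1],
    [[0.04,-0.014,0],[0,0,0],-1]
  ]
}}

```text
t: 1.75
eef_pos: [0.473, 0.3123, 0.3615]
ee_rot: [3.141, 0.0, -1.37]
force: [0.4, 0.8, -0.4]
width: 0.0005
```

{"method": "step_arm", "body": {
  "targets": [
    [[0.04,-0.014,0],[0,0,0],-1],
    [[0.04,-0.014,0],[0,0,0],-1],
    [[0.04,-0.014,0],[0,0,0],-1],
    [[0.04,-0.014,0],[0,0,0],-1],
    [[0.04,-0.014,0],[0,0,0],-1],
    [[0.04,-0.014,0],[0,0,0],-1],
    [[0.04,-0.014,0],[0,0,0],-1],
    [[0.04,-0.014,0],[0,0,0],-1]
  ]
}}

```text
t: 2.55
eef_pos: [0.6467, 0.0211, 0.3614]
ee_rot: [3.141, 0.0, -1.37]
force: [-0.1, 0.1, 0.2]
width: 0.0005
```

```bash
python3 -c "
from h import *
rep((.105,-.074,.365))"
```

```text
t 2.55 pos [0.6467 0.0211 0.3614] fix [0.0706 0.0174 0.3614] rpy [ 1.7998e+02  1.0000e-02 -7.8490e+01] F [-0.1  0.1  0.2] w 0.0005 q [ 0.33  0.26  0.18 -0.   -1.48  1.44]
tool delta [ 0.0915 -0.0343 -0.0037]
```

{"method": "step_arm", "body": {
  "targets": [
    [[0,-0.017,0],[0,0,0],-1],
    [[0.04,-0.018,0],[0,0,0],-1],
    [[0.03,0,0],[0,0,0],-1],
    [[0.022,0,0],[0,0,0],-1],
    [[0,0,0.03],[0,0,0],-1],
    [[0,0,0.03],[0,0,0],-1],
    [[0,0,0.02],[0,0,0],-1],
    [[0,0,0.0],[0,0,0],-1]
  ]
}}

```text
t: 3.35
eef_pos: [0.6971, -0.0605, 0.2775]
ee_rot: [3.135, 0.001, -1.37]
force: [-0.1, 0.5, -0.7]
width: 0.0006
```

```bash
python3 - <<'E'
from h import *
rep((.084,-.074,.263))
im,d,c,W=grab('wrist','w1.png'); grab('scene','s1.png')
E
```

```text
t 3.35 pos [ 0.6971 -0.0605  0.2775] fix [ 0.1038 -0.0725  0.2775] rpy [ 1.7963e+02  7.0000e-02 -7.8520e+01] F [-0.1  0.5 -0.7] w 0.0006 q [ 0.19  0.38  0.16 -0.   -1.36  1.58]
tool delta [0.0015 0.0197 0.0146]
```

View pics/w1.png

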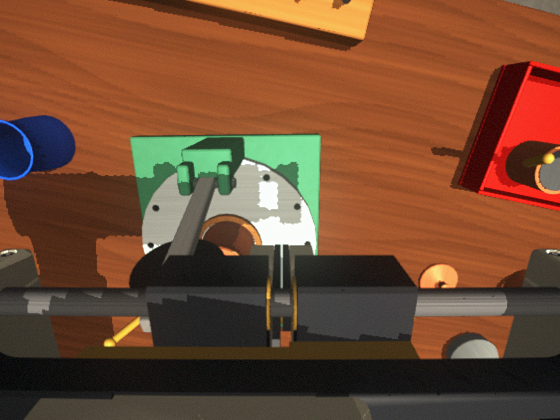

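View pics/s1.png

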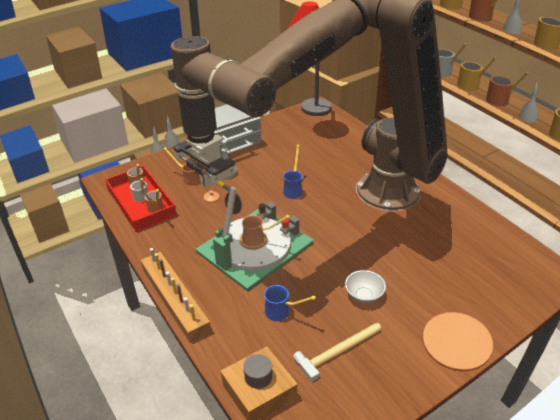

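Wrist view: the shut fingers (280,260) are on the far side of the handle. Scene view agrees. Descending 15 mm, then pulling along the arc.

{"method": "step_arm", "body": {
  "targets": [
    [[0,0,0.015],[0,0,0],-1],
    [[0,0.01,0],[0,0,0],-1],
    [[0,0.01,0],[0,0,0],-1],
    [[0,0.012,0.005],[0,0,0],-1],
    [[0,0.012,0.005],[0,0,0],-1],
    [[0,0.0095,0.006],[0,0,0],-1],
    [[0,0.0095,0.006],[0,0,0],-1],
    [[0,0,0],[0,0,0],-1]
  ]
}}

```text
t: 4.25
eef_pos: [0.6361, -0.0733, 0.2463]
ee_rot: [-3.14, -0.0, -1.37]
force: [-0.2, -0.2, 1.6]
width: 0.0005
```

```bash
python3 - <<'E'
from h import *
rep((.084,-.074,.263))
grab('scene','s2.png')
im=cv2.imread('pics/s2.png')[130:290,160:330]; cv2.imwrite('pics/s2c.png',cv2.resize(im,None,fx=3.5,fy=3.5))
E
```

```text
t 4.25 pos [ 0.6361 -0.0733  0.2463] fix [ 0.0414 -0.073   0.2463] rpy [-1.7989e+02 -1.0000e-02 -7.8490e+01] F [-0.2 -0.2  1.6] w 0.0005 q [ 0.19  0.29 -0.04  0.   -1.24  1.58]
tool delta [ 0.0011 -0.0426 -0.0166]
```

View pics/s2c.png

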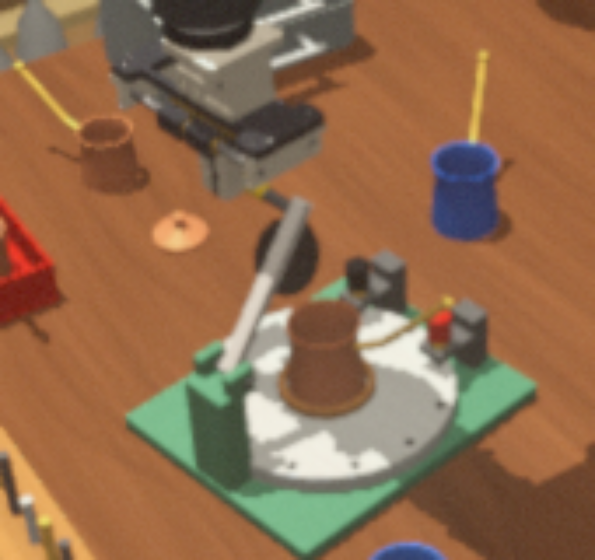

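The arm follows the fingers down. Continuing along the arc.

{"method": "step_arm", "body": {
  "targets": [
    [[0,0.0085,0.007],[0,0,0],-1],
    [[0,0.0085,0.007],[0,0,0],-1],
    [[0,0.0075,0.0085],[0,0,0],-1],
    [[0,0.0075,0.0085],[0,0,0],-1],
    [[0,0.006,0.0095],[0,0,0],-1],
    [[0,0.006,0.0095],[0,0,0],-1],
    [[0,0.0035,0.007],[0,0,0],-1],
    [[0,0.0035,0.007],[0,0,0],-1]
  ]
}}

```text
t: 5.1
eef_pos: [0.5868, -0.0833, 0.1799]
ee_rot: [3.141, -0.0, -1.37]
force: [2.0, -0.9, 1.0]
width: 0.0002
```

```bash
python3 - <<'E'
from h import *
rep((-.03,-.074,.25))
grab('scene','s3.png')
im=cv2.imread('pics/s3.png')[130:290,160:330]; cv2.imwrite('pics/s3c.png',cv2.resize(im,None,fx=3.5,fy=3.5))
E
```

```text
t 5.1 pos [ 0.5868 -0.0833  0.1799] fix [-0.0089 -0.073   0.1799] rpy [179.98  -0.   -78.49] F [ 2.  -0.9  1. ] w 0.0002 q [ 0.19  0.26 -0.24  0.   -1.07  1.58]
tool delta [ 0.001   0.0211 -0.0701]
```

View pics/s3c.png

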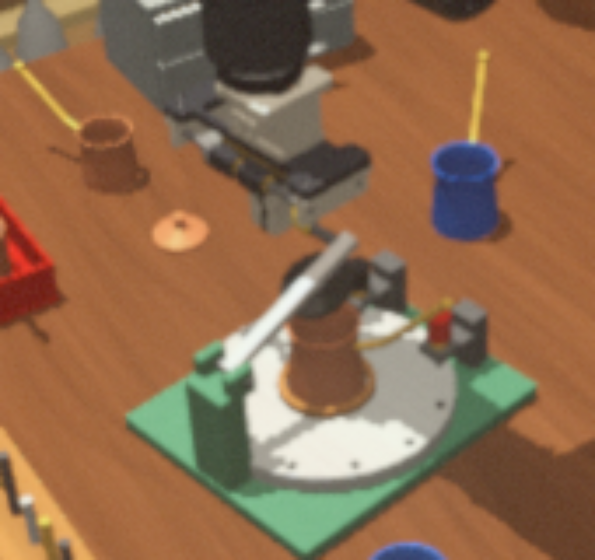

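Arm at about 0.4 rad. Now I'll go up over the handle and press it down from above.

{"method": "step_arm", "body": {
  "targets": [
    [[0,-0.005,-0.01],[0,0,0],-1],
    [[0,0,-0.035],[0,0,0],-1],
    [[0,0.018,0],[0,0,0],-1],
    [[0,0.016,0],[0,0,0],-1],
    [[0,0,0.015],[0,0,0],-1],
    [[0,0,0.015],[0,0,0],-1],
    [[0,0,0.015],[0,0,0],-1],
    [[0,0,0.01],[0,0,0],-1]
  ]
}}

```text
t: 5.95
eef_pos: [0.5584, -0.089, 0.1705]
ee_rot: [3.14, 0.0, -1.37]
force: [-1.3, -0.0, 1.6]
width: 0.0005
```

{"method": "step_arm", "body": {
  "targets": [
    [[0,0,0.01],[0,0,0],-1],
    [[0,0,0.01],[0,0,0],-1],
    [[0,0,0.005],[0,0,0],-1],
    [[0,0,0.003],[0,0,0],-1],
    [[0,0,0],[0,0,0],-1],
    [[0,0,0],[0,0,0],-1],
    [[0,0,0],[0,0,0],-1],
    [[0,0,0],[0,0,0],-1]
  ]
}}

```text
t: 6.75
eef_pos: [0.5589, -0.0889, 0.1429]
ee_rot: [-3.141, -0.0, -1.37]
force: [0.4, -0.3, 0.8]
width: 0.0008
```

```bash
python3 - <<'E'
from h import *
rep((-.038,-.074,.138))
grab('scene','s4.png')
im=cv2.imread('pics/s4.png')[130:290,160:330]; cv2.imwrite('pics/s4c.png',cv2.resize(im,None,fx=3.5,fy=3.5))
E
```

```text
t 6.75 pos [ 0.5589 -0.0889  0.1429] fix [-0.0373 -0.0729  0.1429] rpy [-179.96   -0.    -78.48] F [ 0.4 -0.3  0.8] w 0.0008 q [ 0.19  0.25 -0.35  0.   -0.97  1.58]
tool delta [0.0011 0.0007 0.0049]
```

View pics/s4c.png

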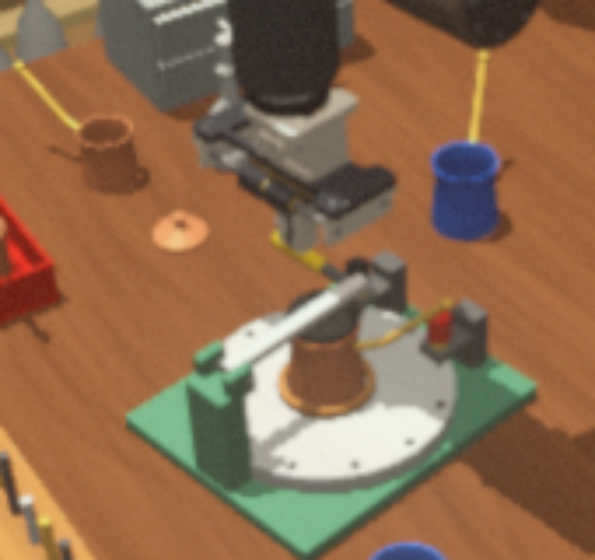

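{"method": "step_arm", "body": {
  "targets": [
    [[0,0,0.002],[0,0,0],-1],
    [[0,0,0.002],[0,0,0],-1],
    [[0,0,0.001],[0,0,0],-1],
    [[0,0,0.001],[0,0,0],-1],
    [[0,0,0.001],[0,0,0],-1],
    [[0,0,0],[0,0,0],-1],
    [[0,0,0],[0,0,0],-1],
    [[0,0,0],[0,0,0],-1]
  ]
}}

```text
t: 7.6
eef_pos: [0.559, -0.0891, 0.1376]
ee_rot: [-3.14, -0.001, -1.369]
force: [-6.1, 1.6, 16.7]
width: 0.0007
```

16.7 N at 137.6 mm, so the clamp is on its stop. Next I'll lift off, tilt 30° and open part way.

{"method": "step_arm", "body": {
  "targets": [
    [[0,0,-0.03],[0,0,0],-1],
    [[0,0,-0.04],[0,0,0],-1],
    [[0,0,-0.04],[0,0,0],-1],
    [[0,0,0],[7.5,0,0],0.15],
    [[0,0,0],[7.5,0,0],0.15],
    [[0,0,0],[7.5,0,0],0.15],
    [[0,0,0],[7.5,0,0],0.15],
    [[0,0,0],[0,0,0],0.15]
  ]
}}

```text
t: 8.4
eef_pos: [0.5541, -0.0897, 0.2432]
ee_rot: [-2.617, 0.002, -1.371]
force: [0.8, 0.3, -0.3]
width: 0.0348
```

```bash
python3 - <<'E'
from h import *
rep((-.094-.04,.054,.19),(-.094,.054,.19))
for n in('scene','top'):
    grab(n,n+'5.png')
im=cv2.imread('pics/scene5.png')[130:290,160:330]; cv2.imwrite('pics/s5c.png',cv2.resize(im,None,fx=3.5,fy=3.5))
im=cv2.imread('pics/top5.png')[80:260,220:380]; cv2.imwrite('pics/t5c.png',cv2.resize(im,None,fx=3.3,fy=3.3))
E
```

```text
t 8.4 pos [ 0.5541 -0.0897  0.2432] fix [-0.0422 -0.0727  0.2432] rpy [-1.4993e+02  1.0000e-01 -7.8570e+01] F [ 0.8  0.3 -0.3] w 0.0348 q [ 0.18 -0.11 -0.61 -0.02 -0.54  1.61]
tool delta [-0.1266  0.1063  0.0002]
tool delta [-0.1266  0.0717  0.0202]
```

View pics/s5c.png

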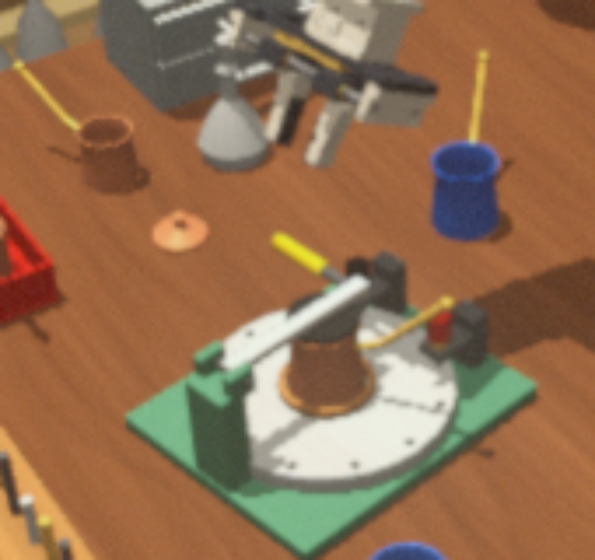

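View pics/t5c.png

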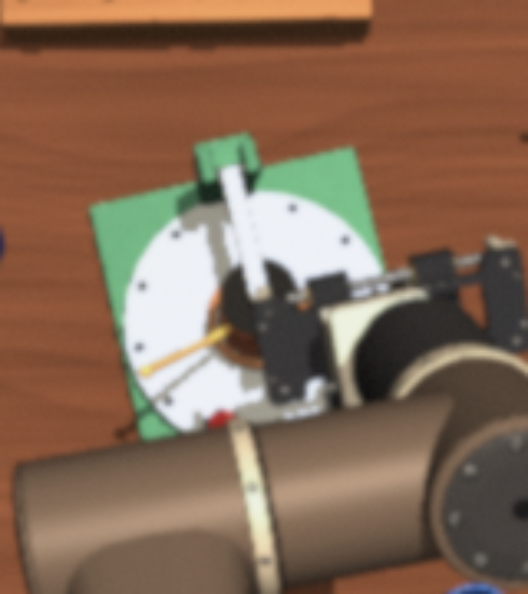

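The clamp is down over the pot with the pad on the rim, and everything else is undisturbed. Moving towards the pre-grasp pose now, watching the joint ranges.

{"method": "step_arm", "body": {
  "targets": [
    [[-0.032,0.025,0],[0,0,0],0.15],
    [[-0.032,0.025,0],[0,0,0],0.15],
    [[-0.032,0.025,0],[0,0,0],0.15],
    [[-0.031,0.015,0],[0,0,0],0.15],
    [[0,0,0],[0,0,0],0.15],
    [[0,0,0],[0,0,0],0.15],
    [[0,0,0],[0,0,0],0.15],
    [[0,0,0],[0,0,0],0.15]
  ]
}}

```text
t: 9.3
eef_pos: [0.4632, 0.0139, 0.2058]
ee_rot: [-2.627, 0.003, -1.37]
force: [0.1, -0.1, 0.2]
width: 0.0501
```

```bash
python3 - <<'E'
from h import *
rep((-.1195,.054,.134))
im,d,c,W=grab('wrist','w6.png')
hsv=cv2.cvtColor(im,cv2.COLOR_RGB2HSV);H,S,V=[hsv[...,i].astype(int) for i in range(3)]
m=(((H<4)|(H>176))&(S>180)&(V>70)).astype(np.uint8)
P=cloud(d,c,W)
n,l,st,ce=cv2.connectedComponentsWithStats(m)
for i in range(1,n):
    if st[i,4]>40:
        q=P[l==i]; print(st[i],ce[i].round(1),np.median(q,0).round(4),wfix(np.median(q,0)).round(4)); 
        t=q[q[:,2]>np.percentile(q[:,2],97)-.004]; print('top centre',((t.min(0)+t.max(0))/2).round(4), wfix((t.min(0)+t.max(0))/2).round(4))
E
```

```text
t 9.3 pos [0.4632 0.0139 0.2058] fix [-0.1107  0.0469  0.2058] rpy [-150.51    0.16  -78.48] F [ 0.1 -0.1  0.2] w 0.0501 q [ 0.57 -0.31 -1.02  0.45 -0.42  0.83]
tool delta [-0.0069  0.043   0.0582]
[263 233  23  25 204] [269.7 246.5] [0.4754 0.0295 0.0985] [-0.0957  0.0597  0.0985]
top centre [0.4737 0.0243 0.2396] [-0.0983  0.055   0.2396]
```

View pics/w6.png

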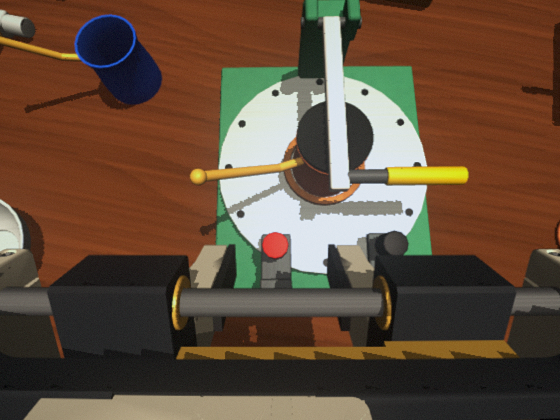

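The third joint is at its limit (-1.02), so 30° of tilt is too much there. I'll reduce it to about 15°, which still leaves around 18 mm to the pot's handle.

{"method": "step_arm", "body": {
  "targets": [
    [[0,0,0],[-7.3,0,0],0.15],
    [[0,0,0],[-7.2,0,0],0.15],
    [[0,0,0],[0,0,0],0.15],
    [[0,0,0],[0,0,0],0.15],
    [[0,0,0],[0,0,0],0.15],
    [[0,0,0],[0,0,0],0.15],
    [[0,0,0],[0,0,0],0.15],
    [[0,0,0],[0,0,0],0.15]
  ]
}}

```text
t: 10.15
eef_pos: [0.4628, 0.0146, 0.2066]
ee_rot: [-2.877, 0.004, -1.368]
force: [0.5, 0.2, -0.1]
width: 0.0504
```

```bash
python3 - <<'E'
from h import *
a=np.radians(15); g=np.array([-.094,.054,.091])
T=lambda b: tuple(g+(.019-b)*np.array([np.sin(a),0,-np.cos(a)]))
print(T(.06),T(0))
rep(T(.06),T(0))
im,d,c,W=grab('wrist','w7.png')
hsv=cv2.cvtColor(im,cv2.COLOR_RGB2HSV);H,S,V=[hsv[...,i].astype(int) for i in range(3)]
m=(((H<4)|(H>176))&(S>180)&(V>70)).astype(np.uint8)
m[:, :200]=0; m[:,350:]=0
n,l,st,ce=cv2.connectedComponentsWithStats(m)
for i in range(1,n):
    if st[i,4]>20: print(st[i],ce[i].round(1))
cv2.imwrite('pics/w7c.png',cv2.resize(im[170:300,180:430][:,:,::-1],None,fx=3,fy=3))
for p in ((-.094,.054,.1),(-.094,-.054,.1),(-.04,-.105,.138),(-.04,-.039,.138)): print(proj(fixw(*p),c,W).round(1))
E
```

```text
(np.float64(-0.10461158084920336), np.float64(0.054), np.float64(0.13060295887785178)) (np.float64(-0.08908243814305211), np.float64(0.054), np.float64(0.0726474093005077))
t 10.15 pos [0.4628 0.0146 0.2066] fix [-0.111   0.0476  0.2066] rpy [-164.86    0.21  -78.38] F [ 0.5  0.2 -0.1] w 0.0504 q [ 0.53 -0.16 -0.7   0.11 -0.78  1.17]
tool delta [-0.0061  0.0137  0.0751]
tool delta [-0.0058  0.0138  0.1351]
[263 202  25  25 247] [272.1 217.3]
[[275.9 215.1]]
[[398.2 215.5]]
[[484.3 148.7]]
[[397.9 148.3]]
```

View pics/w7c.png

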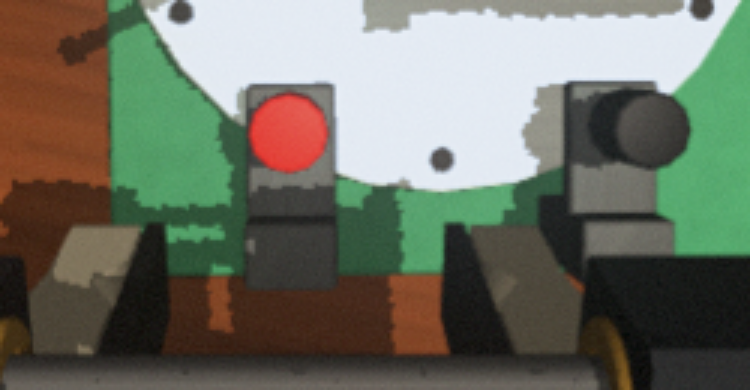

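Predicted red knob pixel (275.9, 215.1), seen at about (276, 214), so the model fits. Approaching.

{"method": "step_arm", "body": {
  "targets": [
    [[-0.006,0.0138,0],[0,0,0],0.15],
    [[0,0,0.03],[0,0,0],0.15],
    [[0,0,0.03],[0,0,0],0.15],
    [[0,0,0.015],[0,0,0],0.15],
    [[0,0,0.0],[0,0,0],0.15],
    [[0,0,0],[0,0,0],0.15],
    [[0,0,0],[0,0,0],0.15],
    [[0,0,0],[0,0,0],0.15]
  ]
}}

```text
t: 11.0
eef_pos: [0.4685, 0.0225, 0.1317]
ee_rot: [-2.876, 0.004, -1.368]
force: [1.2, 0.4, 0.1]
width: 0.0504
```

```bash
python3 - <<'E'
from h import *
rep((-.0891,.054,.0726))
grab('scene','s8.png'); im,d,c,W=grab('wrist','w8.png')
print(proj(fixw(-.094,.054,.1),c,W).round(1))
im=cv2.imread('pics/s8.png')[130:290,200:370]; cv2.imwrite('pics/s8c.png',cv2.resize(im,None,fx=3.5,fy=3.5))
E
```

```text
t 11.0 pos [0.4685 0.0225 0.1317] fix [-0.1038  0.0542  0.1317] rpy [-164.78    0.24  -78.38] F [1.2 0.4 0.1] w 0.0504 q [ 0.54 -0.05 -0.83  0.16 -0.55  1.11]
tool delta [0.0005 0.0013 0.0609]
[[283.5 235.3]]
```

View pics/s8c.png

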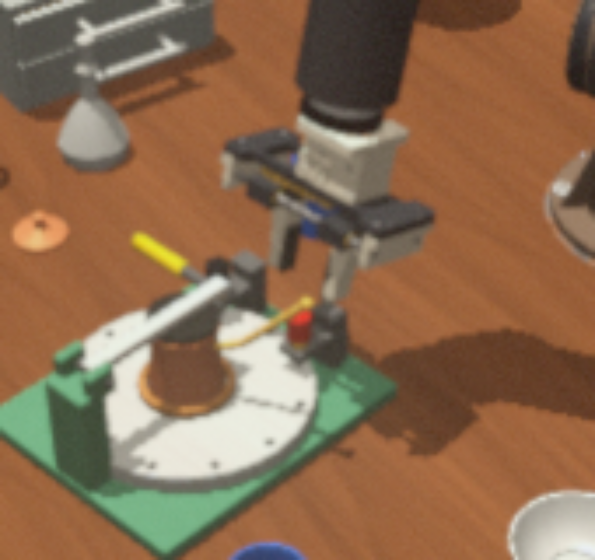

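View pics/w8.png

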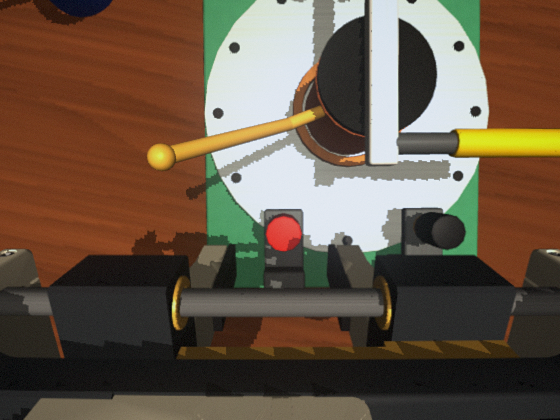

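The red knob at (284,233) sits centred between the fingers. Descending 60 mm.

{"method": "step_arm", "body": {
  "targets": [
    [[0,0.001,0.015],[0,0,0],0.15],
    [[0,0,0.015],[0,0,0],0.15],
    [[0,0,0.01],[0,0,0],0.15],
    [[0,0,0.01],[0,0,0],0.15],
    [[0,0,0.01],[0,0,0],0.15],
    [[0,0,0],[0,0,0],0.15],
    [[0,0,0],[0,0,0],0.15],
    [[0,0,0],[0,0,0],0.15]
  ]
}}

```text
t: 11.9
eef_pos: [0.4826, 0.0255, 0.073]
ee_rot: [-2.877, 0.004, -1.368]
force: [0.5, -0.5, 0.2]
width: 0.0503
```

```bash
python3 - <<'E'
from h import *
rep((-.0891,.054,.0726))
grab('scene','s9.png'); im,d,c,W=grab('wrist','w9.png')
im=cv2.imread('pics/s9.png')[150:270,220:350]; cv2.imwrite('pics/s9c.png',cv2.resize(im,None,fx=4.5,fy=4.5))
E
```

```text
t 11.9 pos [0.4826 0.0255 0.073 ] fix [-0.0894  0.0543  0.073 ] rpy [-164.84    0.22  -78.39] F [ 0.5 -0.5  0.2] w 0.0503 q [ 0.52  0.07 -0.91  0.23 -0.35  1.05]
tool delta [ 0.0003 -0.0001  0.0005]
```

View pics/s9c.png

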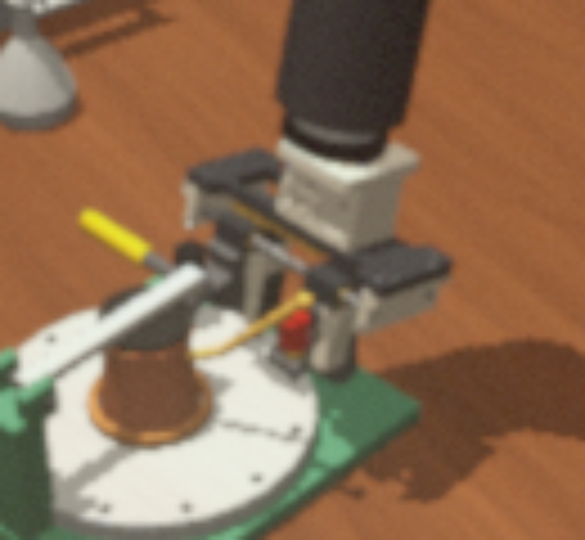

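View pics/w9.png

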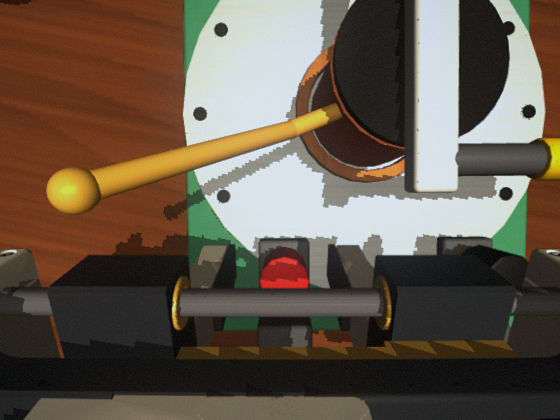

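The knob is between the fingers and nothing is touching. Gripping.

{"method": "step_arm", "body": {
  "targets": [
    [[0,0,0],[0,0,0],-1],
    [[0,0,0],[0,0,0],-1],
    [[0,0,0],[0,0,0],-1],
    [[0,0,0],[0,0,0],-1],
    [[0,0,0],[0,0,0],-1],
    [[0,0,0],[0,0,0],-1],
    [[0,0,0],[0,0,0],-1],
    [[0,0,0],[0,0,0],-1]
  ],
  "grip_force": 45
}}

```text
t: 12.8
eef_pos: [0.4824, 0.0243, 0.0724]
ee_rot: [-2.879, 0.002, -1.369]
force: [7.2, -11.8, 0.6]
width: 0.0228
```

{"method": "step_arm", "body": {
  "targets": [
    [[0.001,0,0],[0,0,0],-1],
    [[0,-0.0008,-0.0029],[0,0,0],-1],
    [[0,-0.0008,-0.0029],[0,0,0],-1],
    [[0,-0.0008,-0.0029],[0,0,0],-1],
    [[0,-0.0008,-0.0029],[0,0,0],-1],
    [[0,-0.0008,-0.0029],[0,0,0],-1],
    [[0,0,0],[0,0,0],-1],
    [[0,0,0],[0,0,0],-1]
  ]
}}

```text
t: 13.6
eef_pos: [0.4824, 0.0241, 0.0869]
ee_rot: [-2.879, 0.003, -1.368]
force: [7.8, -4.0, -12.3]
width: 0.023
```

```bash
python3 - <<'E'
from h import *
rep((-.0901,.054,.0884))
grab('scene','s10.png'); im,d,c,W=grab('wrist','w10.png')
im=cv2.imread('pics/s10.png')[150:270,220:350]; cv2.imwrite('pics/s10c.png',cv2.resize(im,None,fx=4.5,fy=4.5))
E
```

```text
t 13.6 pos [0.4824 0.0241 0.0869] fix [-0.0899  0.053   0.0869] rpy [-164.96    0.19  -78.39] F [  7.8  -4.  -12.3] w 0.023 q [ 0.52  0.05 -0.88  0.2  -0.4   1.08]
tool delta [-0.001  -0.0002 -0.0015]
```

View pics/s10c.png

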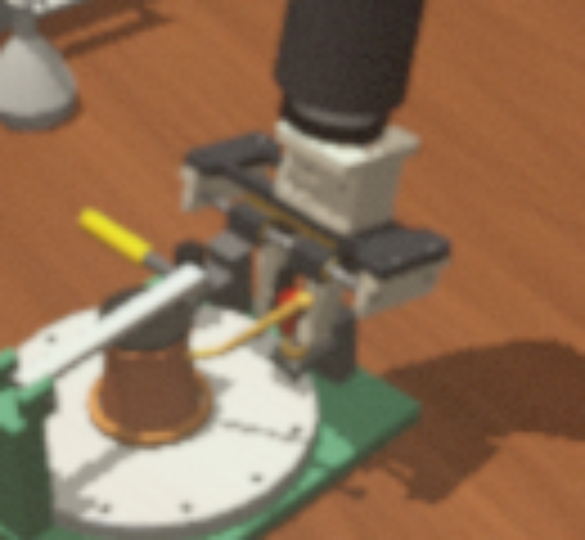

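View pics/w10.png

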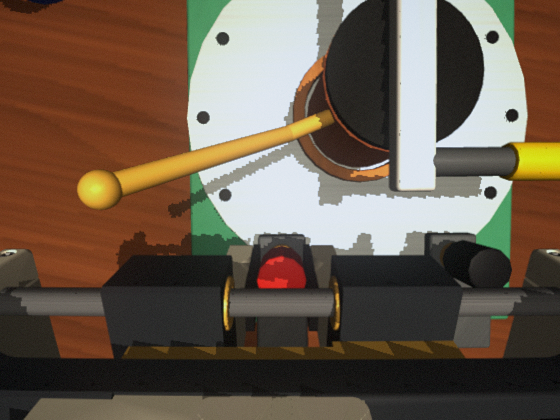

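Force is -12.3 N after 14.5 mm of lift, which fits the spring near the top. I'll nudge up 1 mm to feel for the stop, then hold to check for slip.

{"method": "step_arm", "body": {
  "targets": [
    [[0,-0.0003,-0.001],[0,0,0],-1],
    [[0,0,0],[0,0,0],-1],
    [[0,0,0],[0,0,0],-1],
    [[0,0,0],[0,0,0],-1],
    [[0,0,0],[0,0,0],-1],
    [[0,0,0],[0,0,0],-1],
    [[0,0,0],[0,0,0],-1],
    [[0,0,0],[0,0,0],-1]
  ]
}}

```text
t: 14.5
eef_pos: [0.4824, 0.0241, 0.0876]
ee_rot: [-2.88, 0.003, -1.368]
force: [10.7, -3.0, -15.7]
width: 0.0232
```

{"method": "step_arm", "body": {
  "targets": [
    [[0,0,0],[0,0,0],-1],
    [[0,0,0],[0,0,0],-1],
    [[0,0,0],[0,0,0],-1],
    [[0,0,0],[0,0,0],-1],
    [[0,0,0],[0,0,0],-1],
    [[0,0,0],[0,0,0],-1],
    [[0,0,0],[0,0,0],-1],
    [[0,0,0],[0,0,0],-1]
  ]
}}

```text
t: 15.3
eef_pos: [0.4824, 0.0241, 0.0876]
ee_rot: [-2.88, 0.003, -1.368]
force: [10.9, -3.6, -15.8]
width: 0.023
```

```bash
python3 - <<'E'
from h import *
rep()
grab('wrist','w11.png'); grab('top','t11.png'); rep()
E
```

```text
t 15.3 pos [0.4824 0.0241 0.0876] fix [-0.0899  0.053   0.0876] rpy [-164.99    0.18  -78.39] F [ 10.9  -3.6 -15.8] w 0.023 q [ 0.52  0.05 -0.88  0.2  -0.4   1.08]
t 15.4 pos [0.4823 0.0241 0.0876] fix [-0.0899  0.0531  0.0876] rpy [-164.99    0.18  -78.39] F [ 10.9  -2.9 -16. ] w 0.0233 q [ 0.52  0.05 -0.88  0.2  -0.4   1.08]
```

View pics/t11.png

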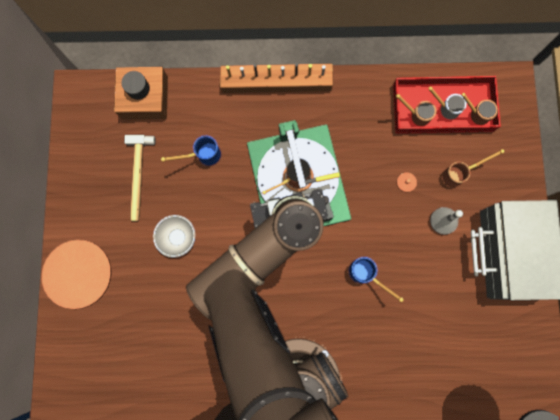

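View pics/w11.png

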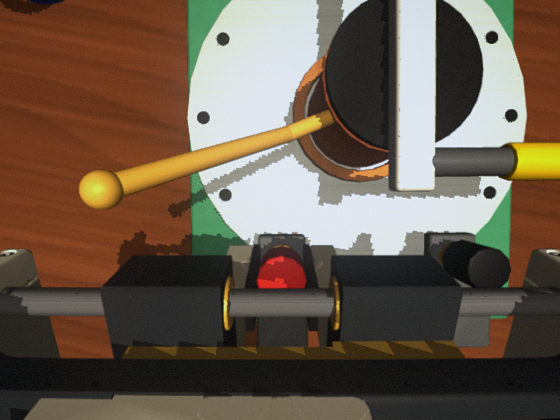

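The force rose from 12.3 to 15.8 N over the last 0.7 mm, far steeper than the spring, so the pin is against its stop. It held steady for over 0.8 s. The bench things are at the same pixels as before. Handing in.

```bash
python3 -c "
from h import *
print(ticket.job_done()); rep()"
```

```text
the job is handed in; nothing more can be done
None
the job is handed in; nothing more can be done
```

The job is handed in at about 15.4 s of the 48 s allowed. The clamp is down over the pot, and the red-knobbed index pin is held fully up in the gripper at 45 N. `job_done()` gives no verdict, so this rests on my own checks.

- **Clamp:** I pulled the handle along its arc with the shut fingers, then pressed it onto its stop from above. It read 16.7 N with the fingertips 137.6 mm above the bench. Later pictures show it still down.
- **Index pin:** I gripped the red knob and lifted it about 15 mm. The force climbed from 12.3 to 15.8 N over the last 0.7 mm, which means the stop, and it then held steady with no slip for over 0.8 s.
- **Rest of the scene:** In the last pictures the black plunger is down and the pot is in its nest. The loose bench things look unmoved; I judged that by eye and did not re-measure their positions.

**What didn't go to plan:** the 30° tilt I wanted at the knob ran the third joint to its range limit, so I used 15°. The grip was also about 1 mm off centre, which left a sideways load of roughly 11 N at the end.

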